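Roll a roller shaft into the V-block, butt it and swing the keeper over

ROBOT

A 7-joint arm with a two-finger parallel gripper is mounted at the origin on the work surface; the furniture and walls round the work are solid. World frame = base frame: x ahead of the robot, y to its left, z up, the work surface at z = 0. Lengths are in m, angles in rad, forces in N, time in s.
With the tool pointing down it reaches from about 0.425 to 0.875 m from the base axis. Payload 4.7 kg.
Tool frame: the origin (TCP) lies midway between the tips of the shut fingers; the grasp point (between the pads) lies 19 mm behind it; z points along the fingers, x is the direction in which the jaws open and shut, and the axes are right-handed (so a half turn about z gives the same grasp; the last joint's range is limited). The gripper opens to 87 mm and grips with 3 to 60 N. Pads are 19 mm wide; open, the fingers measure 117 mm over their backs; the gripper's body (75 mm by 190 mm) begins 51 mm behind the grasp point.
Start: joints at [-1.16, 0.321, -0.07, 1.45, 0.023, 1.371, -0.057], TCP at [0.251, 0.6, 0.223] pointing down, gripper open.
Joint ranges: [-2.86, 2.86], [-0.3, 2.09], [-1.38, 1.24], [0.06, 2.45], [-1.56, 4.7], [0.09, 2.05], [-2.69, 2.69]. Speed limits (rad/s): [2.57, 2.57, 3.14, 3.14, 3.14, 3.14, 3.14].

INTERFACE

Orientations are given as a rotation vector (axis times angle).
In Python, from bench import get_state, eyes, ticket gives the robot as it stands.
- The arm moves only by the tool carry_out, never from a script. Its argument "motion" is a list of rows, each a list of 2 entries, a list of its own where there are three numbers: the shift along the world's x, y, z in m, then the turn about the world's z in rad. A call has 1 to 20 rows; each row is the pose to reach, as a shift and turn from the pose commanded when the call began; what a row does not reach only later rows make up. A row lasts 1/10 s, in which the tool goes at most 50 mm and 8.59 degrees, less where a joint would pass 70% of its speed; a pose out of reach is approached as far as the arm can. A call with a gripper value outside its range is refused whole. "grip" is the gripper command: -1 is fully open, 1 is shut, values between are in proportion, set as the call begins (left out, the last holds). The fingers move at their own pace and stop on an object; "squeeze" is the grip in N (left out, the last holds). Time passes only in rows, so rows that repeat a pose let the fingers close. It gives the time, the measured TCP pose, the force and the opening at its end, in the units of the state.
- get_state(): the state, without advancing time (a new reading comes with each control period).
- eyes.get_image(name): name is "scene" or "top" or "wrist"; returns a dict with "pixels" (384x512x3 uint8, blue, green, red), "mtx" (3x3 intrinsics, pixels), "extrinsics" (4x4, takes a point from camera to world coordinates). Camera axes: x right, y down, z forward; pixel columns grow to the right and rows downward; lengths in m; the calibration is good to about 2 mm. The wrist camera is an equidistant fisheye: a pixel r from the principal point sees the ray r / f radians off the axis. A picture is of the moment at which its call begins. There is no depth.
- ticket.close_job(): hands the job in, once; it reports no verdict.
The state is a dict: "time": time; "joint_positions": joint angles; "qd": joint speeds; "joint_torque": joint torques, N m; "position": TCP position; "tool_rot": TCP orientation; "ft_force": force on the tool from outside, world axes, zero at the start; "torque": the same for the moment, N m; "grip_width": opening from 0.0 (shut) to 1.0 (fully open).
Only numpy, scipy, OpenCV 4.12 (cv2) and the standard library are available. Lean on these libraries where they do the work, as an engineer would, in place of code of your own. Each camera call takes 0.05 s, during which the arm holds its last target. There are 200 camera calls.

TASK

Roll the aluminium roller shaft along the bench with your fingertips, up the ramp of the V-block and down into its groove, slide it endwise along the groove until it butts against the end stop, and swing the keeper fully across over it. Push everything with the fingers only: the shaft must not be picked up or carried, and leave the other things on the bench where they are.

Things in the scene. Friction and masses are not known exactly. Their poses are not given: they have to be found in the camera images.
- shaft: Plain aluminium roller shaft, 0.35 to 0.55 kg, lying loose on the bench in front of the ramp: a bar of 32 mm diameter, 180 mm long, plus a 20 mm diameter, 10 mm long spigot at each end (200 mm overall). Origin on its axis at mid length; own y = the bar's axis, x and z turn as it rolls. Smooth (friction about 0.3): pushed at its side it slips on the fingers and rolls; pushed fast it runs on.
- v_block: Steel roll-on V-block fixed to the bench, 180 mm long, 147 mm deep. Origin on the bench under the groove, at mid length. x = level, across the groove in the rolling direction; y = along the groove (-85 to +85 mm); z up. A seated shaft has its axis over x = 0. Behind the groove is a flat back, 38 mm high, x = 33 to 62 mm. At the +y end two hold-down ears (x -40, +48 mm; 13 mm high) reach to y = 100 mm.
- ramp_toe (a point): Front lower edge of the V-block's ramp at mid length, 85 mm before the groove's middle. The ramp is as long in y as the groove (170 mm) and starts almost flush with the bench (0.6 mm).
- crest (a point): Top of the ramp at mid length, 21.5 mm above the bench, 17 mm before the groove's middle. The ramp rises evenly up to here; behind it the 90 degree V groove (45 degree flanks) falls away and a shaft drops 9 mm into it by itself.
- seat (a point): Where the middle of the shaft's axis lies when the shaft is seated in the groove and butted against the end stop: 29 mm above the bench, v_block x = 0, y = 15 mm. The shaft's top is then 45 mm high and its +y end sticks out 30 mm past the block, over free bench.
- stop_face (a point): Face of the end stop, on the groove's axis: a 10 mm thick steel plate, 50 mm high, across the -y end of the groove (v_block x = -12 to +62 mm), face towards +y at y = -85 mm. At the start the shaft lies with its middle at v_block y = 40 to 65 mm, so 25 to 50 mm short of it.
- keeper_pivot (a point): Upright pivot axis of the swing keeper, on the V-block's back (v_block x = 46, y = 30 mm), at the height of the arm's top face, 55 mm above the bench; the pivot's screw head stands 6 mm higher.
- keeper (a joint): Swing keeper: flat steel arm, 18 mm wide, 8 mm thick. 0 rad = closed, lying across the groove, pointing to v_block -x, 2 mm over a seated shaft (it strikes a shaft that is not down in the groove). Opens counterclockwise seen from above, to 1.75 rad; at 1.57 it points to v_block -y. Starts at 1.4 to 1.7. Stays where it is left; about 1 N at the knob turns it.
- keeper_knob (a point): Centre of the black knob upright on the keeper arm's free end, 58 mm from the pivot, 75 mm above the bench. Knob 19 mm across at its widest, 26 mm tall (62 to 88 mm above the bench), on a short 8 mm stem. Push it sideways in an arc about the pivot.
- screwdriver: Yellow-handled screwdriver, 190 mm long; a bystander. Origin at mid length on the bench.
- marker: White pen with black cap, 135 mm; a bystander.
- weight_1: Black cast iron knob weight, 52 mm wide, 50 mm tall; a bystander.
- tape_masking: Roll of tan tape, 100 mm across, 25 mm tall; a bystander.
- brush_hand: Small turquoise hand brush, 85 x 30 x 55 mm; a bystander.
- ribbon_roll: Yellow ribbon roll, 55 mm across, 32 mm tall; a bystander.
Things that resemble listed ones, but are neither listed nor needed, are in the scene too. There is more than one size of the shaft; the job needs the larger.

How it is judged:
By the outcome, as a careful person would: the job done as asked, in the order asked, and still so for the second after the job is handed in, with the robot touching nothing.
It also fails if it takes over 67 s, if anything falls off the work surface, if the arm or the gripper's body presses on something with over 40 N, if the wrist force passes 120 N, or if a joint passes its speed limit or range.

## Working session

There is one attempt and no reset: what is moved stays moved. The work goes in short steps, Python scripts to look and compute and a tool call to move; the robot and the scene stay as the last step left them, time stands still between calls to the robot, and variables do not carry over. Pictures are saved under pics/ and viewed, about 8 in all and at most 12, crops included, and the job is handed in when it is done.

Besides the shell and the picture viewer there is one more tool, called after "Emit:" as name(argument=value, ...) on one line, values as JSON. carry_out: Moves the arm, as the interface text tells. Its arguments: {"type":"object","properties":{"motion":{"type":"array","items":{"type":"array"}},"grip":{"type":"number"},"squeeze":{"type":"number"}},"required":["motion"]}

```bash
mkdir -p pics; ls; cat > h.py <<'E'
import numpy as np, cv2
from bench import get_state, eyes, ticket
def snap(cam, name, crop=None, scale=1):
    d=eyes.get_image(cam); im=d["pixels"]
    np.savez(f"pics/{name}.npz",mtx=d["mtx"],ext=d["extrinsics"],im=im)
    if crop: im=im[crop[1]:crop[3],crop[0]:crop[2]]
    if scale!=1: im=cv2.resize(im,None,fx=scale,fy=scale,interpolation=cv2.INTER_CUBIC)
    cv2.imwrite(f"pics/{name}.png",im); return d
def ray(name,u,v,fish=False):
    d=np.load(f"pics/{name}.npz"); K=d["mtx"];T=d["ext"]
    x=(u-K[0,2])/K[0,0]; y=(v-K[1,2])/K[1,1]
    if fish:
        r=np.hypot(x,y); c=np.array([x/r*np.sin(r),y/r*np.sin(r),np.cos(r)]) if r>1e-9 else np.array([0,0,1.])
    else: c=np.array([x,y,1.])
    return T[:3,3],T[:3,:3]@c
def at(name,u,v,z,fish=False):
    o,r=ray(name,u,v,fish); return o+r*(z-o[2])/r[2]
def proj(name,p):
    d=np.load(f"pics/{name}.npz"); q=np.linalg.inv(d["ext"])@np.r_[p,1]; q=d["mtx"]@q[:3]; return q[:2]/q[2]
E
python3 - <<'E'
from h import *
for c in("top","scene"):
    d=snap(c,c+"0",scale=1.55); print(c,d["mtx"].round(1).tolist(),d["extrinsics"].round(3).tolist())
s=get_state();print(s["time"],s["position"],s["tool_rot"],s["grip_width"])
E
```

```text
pics
top [[362.7, 0.0, 253.2], [0.0, 362.7, 190.8], [0.0, 0.0, 1.0]] [[-0.023, -0.996, 0.089, 0.424], [-1.0, 0.025, 0.019, 0.146], [-0.021, -0.088, -0.996, 1.137], [0.0, 0.0, 0.0, 1.0]]
scene [[483.5, 0.0, 250.0], [0.0, 483.5, 189.4], [0.0, 0.0, 1.0]] [[-0.601, 0.612, -0.513, 1.163], [0.799, 0.458, -0.39, 0.647], [-0.003, -0.644, -0.765, 1.047], [0.0, 0.0, 0.0, 1.0]]
0.1 [0.25103013 0.59902945 0.22155395] [ 2.61477660e+00  1.73952933e+00 -2.19125397e-03] 1.0000958093155892
```

View pics/top0.png

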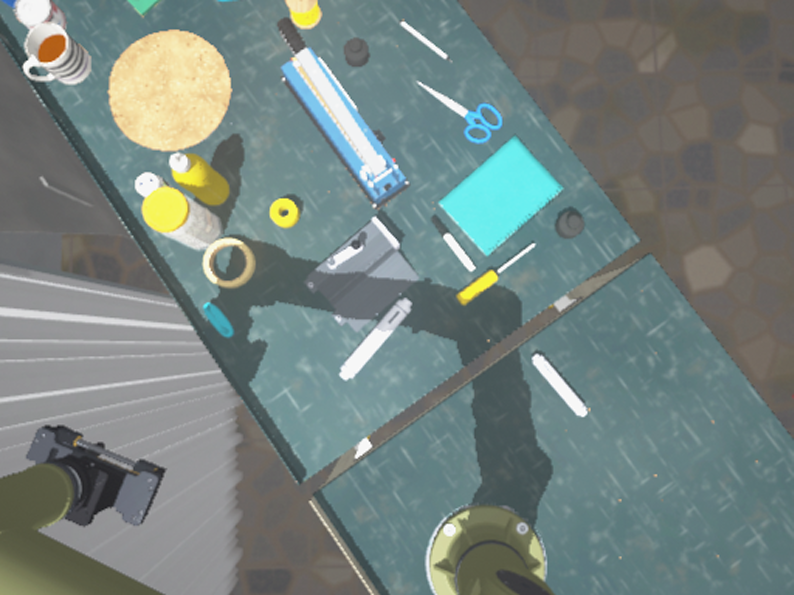

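View pics/scene0.png

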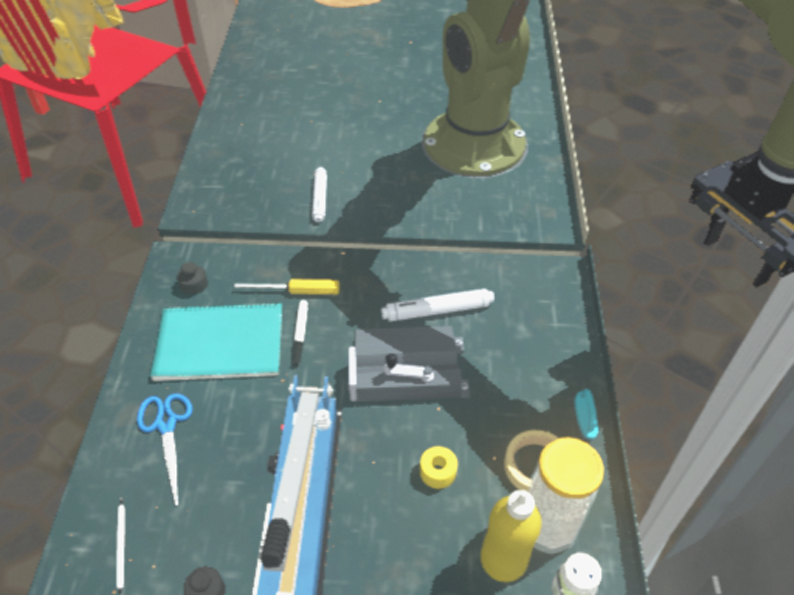

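The top view shows the shaft from about (343,378) to (408,305). The V-block's corners are near (307,285), (377,218), (415,278) and (355,330), and the stop is at the upper right. All of these are in pixels scaled by 1.55.

```bash
python3 - <<'E'
from h import *
s=1.55
for n,u,v,z in [("shA",343,377,.016),("shB",408,302,.016),("blkL",307,285,.038),("blkT",377,218,.05),("blkR",415,278,.0),("blkF",355,330,.0),("screw",458,298,.01),("screwtip",535,243,.01),("knob?",360,243,.075),("brush",218,320,.03),("tape",229,262,.02),("blue",380,205,.05),("marker",470,268,.01)]:
    print(n,at("top0",u/s,v/s,z).round(3))
im=np.load("pics/scene0.npz")["im"][180:265,215:330]
a=cv2.resize(im,None,fx=6.5,fy=6.5,interpolation=cv2.INTER_CUBIC);cv2.imwrite("pics/c1.png",a)
E
```

```text
shA [0.365 0.269 0.016]
shB [0.511 0.136 0.016]
blkL [0.548 0.335 0.038]
blkT [0.675 0.193 0.05 ]
blkR [0.561 0.121 0.   ]
blkF [0.458 0.245 0.   ]
screw [0.517 0.036 0.01 ]
screwtip [ 0.624 -0.123  0.01 ]
knob? [0.622 0.226 0.075]
brush [0.483 0.514 0.03 ]
tape [0.6   0.495 0.02 ]
blue [0.701 0.187 0.05 ]
marker [0.577 0.01  0.01 ]
```

View pics/c1.png

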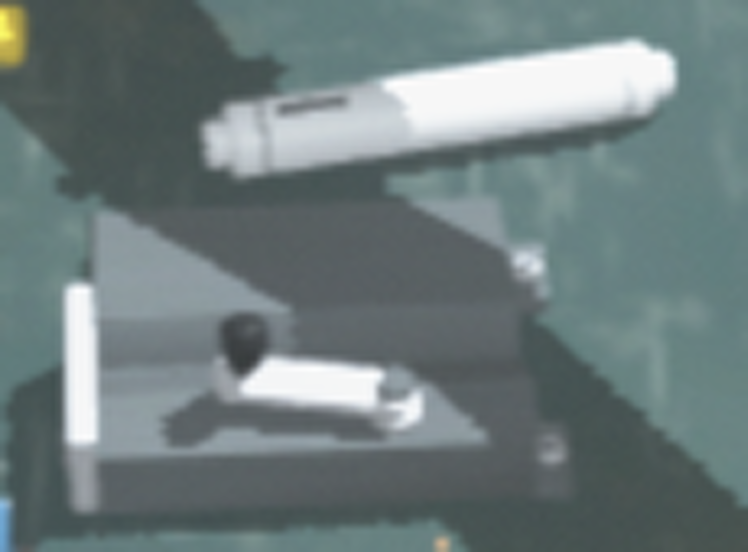

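The crop shows the toe line (97,210)–(500,198), the back's rear top edge (100,455)–(490,440), the stop's top edge u≈97 for v 285–445, the pivot screw (397,383) and the knob (245,342). The shaft runs from about (207,146) to (672,75).

```bash
cat > fit.py <<'E'
from h import *
from scipy.optimize import least_squares
c=lambda u,v:((u+.5)/6.5-.5+215,(v+.5)/6.5-.5+180)
obs=[((97,210),(-.085,-.085,0)),((500,198),(-.085,.085,0)),((97,285),(-.012,-.085,.05)),((97,445),(.062,-.085,.05)),((490,442),(.062,.085,.038)),((397,383),(.046,.030,.061)),((515,306),(-.017,.085,.0215))]
def B(p,q):
    cs,sn=np.cos(p[2]),np.sin(p[2]); return np.array([p[0]+cs*q[0]-sn*q[1],p[1]+sn*q[0]+cs*q[1],q[2]])
f=lambda p:np.concatenate([proj("scene0",B(p,q))-c(*o) for o,q in obs])
r=least_squares(f,[.57,.23,.8]);p=r.x;print("block",p.round(4),r.fun.round(1))
R=np.array([[np.cos(p[2]),np.sin(p[2])],[-np.sin(p[2]),np.cos(p[2])]])
loc=lambda w:(R@(w[:2]-p[:2])).round(4)
k=at("scene0",*c(245,342),.075);print("knob",k.round(3),loc(k), "ang",np.degrees(np.arctan2(*((loc(k)-[.046,.03])*[-1,-1])[::-1])))
for e in((207,146),(672,73)):
    w=at("scene0",*c(*e),.016);print("end",w.round(3),loc(w))
np.save("block.npy",p)
for q in((0,0,0),(-.085,0,0),(0,.015,.029),(-.2,.06,0)):print(q,B(p,q).round(3))
E
python3 fit.py
```

```text
block [0.5733 0.2345 0.6607] [-0.6 -0.1 -0.3  0.8 -1.7 -0.9 -2.1 -1.1  6.4  1.  -1.5 -0.2 -0.3 -0.1]
knob [0.617 0.238 0.075] [ 0.0366 -0.0235] ang 80.03479191468212
end [0.513 0.141 0.016] [-0.1053 -0.0369]
end [0.362 0.276 0.016] [-0.1416  0.1625]
(0, 0, 0) [0.573 0.234 0.   ]
(-0.085, 0, 0) [0.506 0.182 0.   ]
(0, 0.015, 0.029) [0.564 0.246 0.029]
(-0.2, 0.06, 0) [0.379 0.159 0.   ]
```

```bash
sed -i 's/,((490,442),(.062,.085,.038))//' fit.py; python3 fit.py; python3 - <<'E'
from h import *
from fit import B,p,loc
for n,q in [("L",(.062,.085,.038)),("T",(.062,-.095,.05)),("R",(-.085,-.085,0)),("F",(-.085,.085,0)),("knob",(.0366,-.0235,.075))]:
    print(n,(proj("top0",B(p,q))*1.55).round(0))
for e in((.365,.269),(.511,.136)): print(loc(np.array(e)))
E
```

```text
block [0.5719 0.2373 0.6823] [-0.1  0.6  0.1  0.5 -0.6 -0.1 -0.3 -0.3  0.1 -0.2  0.7 -0.5]
knob [0.617 0.238 0.075] [ 0.0353 -0.0274] ang 79.44062432234406
end [0.513 0.141 0.016] [-0.1068 -0.0377]
end [0.362 0.276 0.016] [-0.1388  0.1624]
(0, 0, 0) [0.572 0.237 0.   ]
(-0.085, 0, 0) [0.506 0.184 0.   ]
(0, 0.015, 0.029) [0.562 0.249 0.029]
(-0.2, 0.06, 0) [0.379 0.158 0.   ]
block [0.5719 0.2373 0.6823] [-0.1  0.6  0.1  0.5 -0.6 -0.1 -0.3 -0.3  0.1 -0.2  0.7 -0.5]
knob [0.617 0.238 0.075] [ 0.0353 -0.0274] ang 79.44062432234406
end [0.513 0.141 0.016] [-0.1068 -0.0377]
end [0.362 0.276 0.016] [-0.1388  0.1624]
(0, 0, 0) [0.572 0.237 0.   ]
(-0.085, 0, 0) [0.506 0.184 0.   ]
(0, 0.015, 0.029) [0.562 0.249 0.029]
(-0.2, 0.06, 0) [0.379 0.158 0.   ]
L [303. 276.]
T [372. 216.]
R [417. 279.]
F [353. 333.]
knob [352. 247.]
[-0.1406  0.1551]
[-0.1112 -0.0402]
```

Emit:
carry_out(motion=[[[0.02, -0.045, 0], 0.12], [[0.035, -0.09, 0], 0.24], [[0.05, -0.135, -0.01], 0.36], [[0.066, -0.18, -0.02], 0.48], [[0.082, -0.225, -0.03], 0.6], [[0.098, -0.27, -0.04], 0.72], [[0.114, -0.315, -0.05], 0.84], [[0.13, -0.36, -0.06], 0.96], [[0.145, -0.4, -0.07], 1.08], [[0.154, -0.427, -0.08], 1.2], [[0.154, -0.427, -0.09], 1.237], [[0.154, -0.427, -0.09], 1.237], [[0.154, -0.427, -0.09], 1.237]], grip=-1)

```text
time: 1.4
position: [0.4049, 0.1729, 0.1325]
tool_rot: [-1.122, -2.934, 0.0]
ft_force: [-0.7, 0.3, 0.8]
grip_width: 1.001
```

```bash
python3 - <<'E'
from h import *
s=get_state();print(s["time"],s["position"],s["tool_rot"],s["joint_positions"].round(2) if hasattr(s["joint_positions"],"round") else s["joint_positions"],s["ft_force"])
d=snap("wrist","w1",scale=1.5);print(d["mtx"].round(1).tolist(),d["extrinsics"].round(3).tolist())
E
```

```text
1.4 [0.40486976 0.17290856 0.13253599] [-1.12243002e+00 -2.93369590e+00  4.23469263e-04] [-0.7  -0.07  0.23  2.07  0.02  1.14  1.93] [-0.68703162  0.32138099  0.84637877]
[[297.3, 0.0, 253.2], [0.0, 297.3, 192.3], [0.0, 0.0, 1.0]] [[-0.743, 0.649, 0.161, 0.36], [0.669, 0.721, 0.18, 0.123], [0.001, 0.242, -0.97, 0.294], [0.0, 0.0, 0.0, 1.0]]
```

View pics/w1.png

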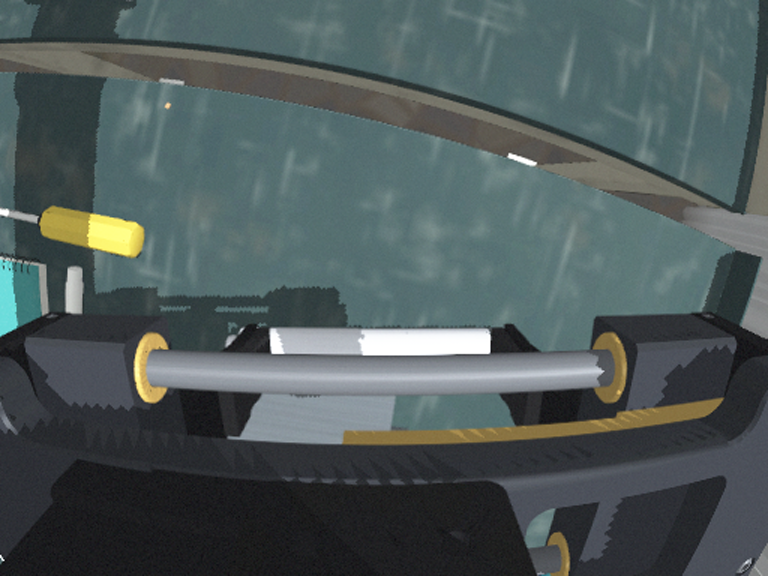

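The wrist view shows the shaft parallel to the finger line: its top edge runs (270,328)–(490,330) and it sits centred between the fingers. Next I'll descend behind it.

Emit:
carry_out(motion=[[[0, 0, -0.03], 0], [[0, 0, -0.06], 0], [[0, 0, -0.08], 0], [[0, 0, -0.1], 0], [[0, 0, -0.11], 0], [[0, 0, -0.118], 0], [[0, 0, -0.121], 0], [[0, 0, -0.121], 0], [[0, 0, -0.121], 0]])

```text
time: 2.35
position: [0.4059, 0.1729, 0.0123]
tool_rot: [1.122, 2.934, 0.002]
ft_force: [0.3, -0.0, -0.3]
grip_width: 1.002
```

Emit:
carry_out(motion=[[[0.003, 0.0025, 0], 0], [[0.006, 0.005, 0], 0], [[0.009, 0.0075, 0], 0], [[0.0115, 0.0095, 0], 0], [[0.014, 0.0115, 0], 0], [[0.016, 0.013, 0], 0], [[0.018, 0.0145, 0], 0], [[0.02, 0.016, 0], 0], [[0.022, 0.0178, 0], -0.01], [[0.024, 0.0195, 0], -0.025], [[0.026, 0.021, 0], -0.04], [[0.028, 0.0227, 0], -0.055], [[0.03, 0.0244, 0], -0.07], [[0.032, 0.026, 0], -0.085], [[0.034, 0.0276, 0], -0.1], [[0.036, 0.0292, 0], -0.115], [[0.038, 0.0308, 0], -0.13], [[0.04, 0.0325, 0], -0.145], [[0.042, 0.034, 0], -0.158], [[0.0435, 0.0353, 0], -0.158]])

```text
time: 4.35
position: [0.4478, 0.2069, 0.0112]
tool_rot: [-1.351, -2.835, 0.004]
ft_force: [-3.6, -3.2, 1.8]
grip_width: 1.004
```

```bash
python3 - <<'E'
from h import *
snap("scene","s2",(190,150,345,275),5)
E
```

```text
(no output)
```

View pics/s2.png

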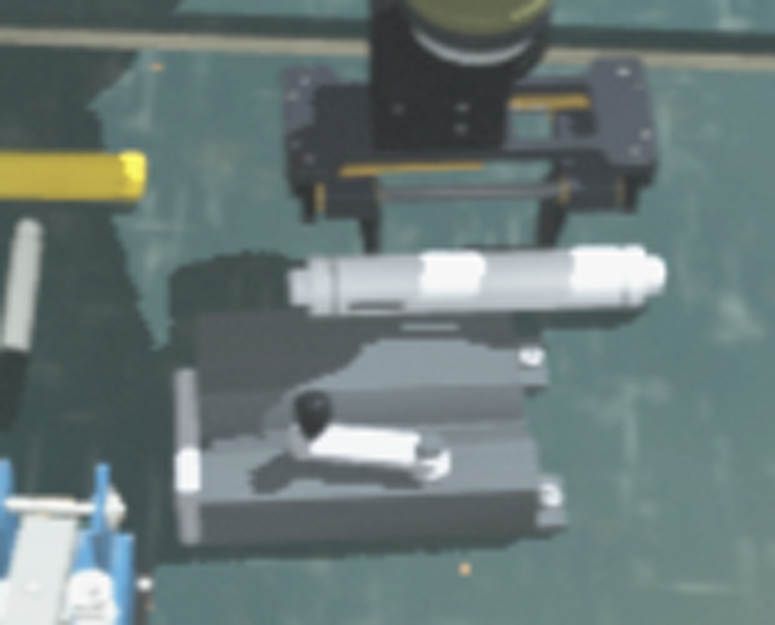

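The shaft now lies parallel to the groove at the ramp toe, with its ends at (290,287) and (660,270). The keeper is still open, so I'll push up the ramp.

Emit:
carry_out(motion=[[[0.0027, 0.0022, 0.0011], 0], [[0.0054, 0.0044, 0.0022], 0], [[0.0081, 0.0066, 0.0033], 0], [[0.0108, 0.0088, 0.0044], 0], [[0.0135, 0.011, 0.0055], 0], [[0.0162, 0.0132, 0.0066], 0], [[0.0189, 0.0154, 0.0077], 0], [[0.0216, 0.0176, 0.0088], 0], [[0.0243, 0.0198, 0.0099], 0], [[0.027, 0.022, 0.011], 0], [[0.0297, 0.0242, 0.0121], 0], [[0.0324, 0.0264, 0.0132], 0], [[0.0351, 0.0286, 0.0143], 0], [[0.0378, 0.0308, 0.0154], 0], [[0.0405, 0.033, 0.0165], 0], [[0.0432, 0.0352, 0.0176], 0], [[0.0459, 0.0374, 0.0187], 0], [[0.0475, 0.0387, 0.0195], 0], [[0.049, 0.0399, 0.02], 0], [[0.05, 0.0407, 0.0205], 0]])

```text
time: 6.4
position: [0.4991, 0.2488, 0.0322]
tool_rot: [1.35, 2.836, 0.001]
ft_force: [-2.6, -1.9, 1.6]
grip_width: 1.0
```

Emit:
carry_out(motion=[[[0.0012, 0.001, 0.0004], 0], [[0.0024, 0.002, 0.0008], 0], [[0.0036, 0.003, 0.0012], 0], [[0.0048, 0.0039, 0.0016], 0], [[0.006, 0.0049, 0.0018], 0], [[0.0068, 0.0056, 0.002], 0], [[0.0076, 0.0062, 0.002], 0], [[0.0084, 0.0068, 0.002], 0], [[0.0092, 0.0075, 0.002], 0], [[0.01, 0.0081, 0.002], 0], [[0.01, 0.0081, 0.002], 0], [[0.01, 0.0081, 0.002], 0], [[0.01, 0.0081, 0.002], 0], [[0.01, 0.0081, 0.002], 0]])

```text
time: 7.8
position: [0.5087, 0.2566, 0.0341]
tool_rot: [-1.35, -2.837, -0.0]
ft_force: [0.7, -0.3, 0.6]
grip_width: 1.002
```

```bash
python3 - <<'E'
from h import *
snap("scene","s3",(190,150,345,275),5)
E
```

```text
(no output)
```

View pics/s3.png

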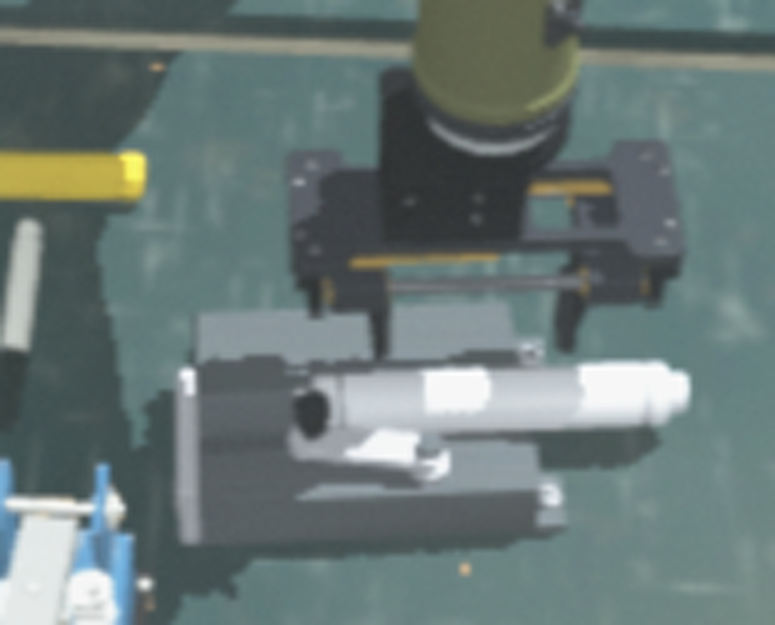

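The shaft looks seated, with its right spigot end at about (688,388), well clear of the stop. I'll work out where its end is.

```bash
python3 - <<'E' | tail -4
from fit import *
for u,v in((687,388),(552,365),(552,428)):
    w=at("s3",190+u/5,150+v/5,.029);print(w.round(3),loc(w))
for q in((0,.163,.029),):print((proj("s3",B(p,q))-[190,150])*5,B(p,q))
E
```

```text
[0.463 0.366 0.029] [-0.0037  0.1682]
[0.492 0.302 0.029] [-0.0211  0.1001]
[0.526 0.323 0.029] [0.0185 0.096 ]
[677.9504795  394.14153387] [0.46913318 0.36383959 0.029     ]
```

Emit:
carry_out(motion=[[[-0.01, -0.008, 0.005], 0], [[-0.018, -0.014, 0.02], 0], [[-0.018, -0.014, 0.045], 0], [[-0.018, -0.014, 0.07], 0], [[-0.028, 0.02, 0.07], 0], [[-0.044, 0.06, 0.07], 0], [[-0.056, 0.1, 0.07], 0], [[-0.066, 0.14, 0.07], 0], [[-0.066, 0.14, 0.065], 0], [[-0.066, 0.14, 0.04], 0], [[-0.066, 0.14, 0.015], 0], [[-0.066, 0.14, -0.005], 0], [[-0.066, 0.14, -0.011], 0], [[-0.066, 0.14, -0.011], 0], [[-0.066, 0.14, -0.011], 0]], grip=1, squeeze=10)

```text
time: 9.35
position: [0.4435, 0.397, 0.0241]
tool_rot: [1.35, 2.836, 0.002]
ft_force: [0.5, 1.1, 0.8]
grip_width: 0.003
```

Emit:
carry_out(motion=[[[0.0019, -0.0023, 0], 0], [[0.0038, -0.0047, 0], 0], [[0.0057, -0.007, 0], 0], [[0.0076, -0.0093, 0], 0], [[0.0095, -0.0117, 0], 0], [[0.0114, -0.014, 0], 0], [[0.0133, -0.0163, 0], 0], [[0.0151, -0.0186, 0], 0], [[0.017, -0.021, 0], 0], [[0.0189, -0.0233, 0], 0], [[0.0208, -0.0256, 0], 0], [[0.0227, -0.028, 0], 0], [[0.0246, -0.0303, 0], 0], [[0.0265, -0.0326, 0], 0], [[0.0284, -0.035, 0], 0], [[0.0303, -0.0373, 0], 0], [[0.0322, -0.0396, 0], 0], [[0.0341, -0.0419, 0], 0], [[0.036, -0.0443, 0], 0], [[0.0379, -0.0466, 0], 0]])

```text
time: 11.35
position: [0.4809, 0.3499, 0.0232]
tool_rot: [1.35, 2.837, 0.001]
ft_force: [-2.0, 2.1, -0.6]
grip_width: 0.005
```

Emit:
carry_out(motion=[[[0.0013, -0.0016, 0], 0], [[0.0025, -0.0031, 0], 0], [[0.0038, -0.0047, 0], 0], [[0.005, -0.0062, 0], 0], [[0.0063, -0.0078, 0], 0], [[0.007, -0.0086, 0], 0], [[0.0076, -0.0093, 0], 0], [[0.0076, -0.0093, 0], 0]])

```text
time: 12.15
position: [0.4884, 0.3405, 0.0231]
tool_rot: [1.35, 2.836, -0.0]
ft_force: [-0.4, 1.7, 0.6]
grip_width: 0.008
```

Emit:
carry_out(motion=[[[0.0006, -0.0008, 0], 0], [[0.0013, -0.0016, 0], 0], [[0.0019, -0.0023, 0], 0], [[0.0019, -0.0023, 0], 0]])

```text
time: 12.55
position: [0.4903, 0.3382, 0.0231]
tool_rot: [1.351, 2.836, -0.0]
ft_force: [-0.5, 2.5, 0.0]
grip_width: 0.005
```

```bash
python3 - <<'E'
from h import *
snap("scene","s4",(190,150,345,275),5)
E
```

```text
(no output)
```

View pics/s4.png

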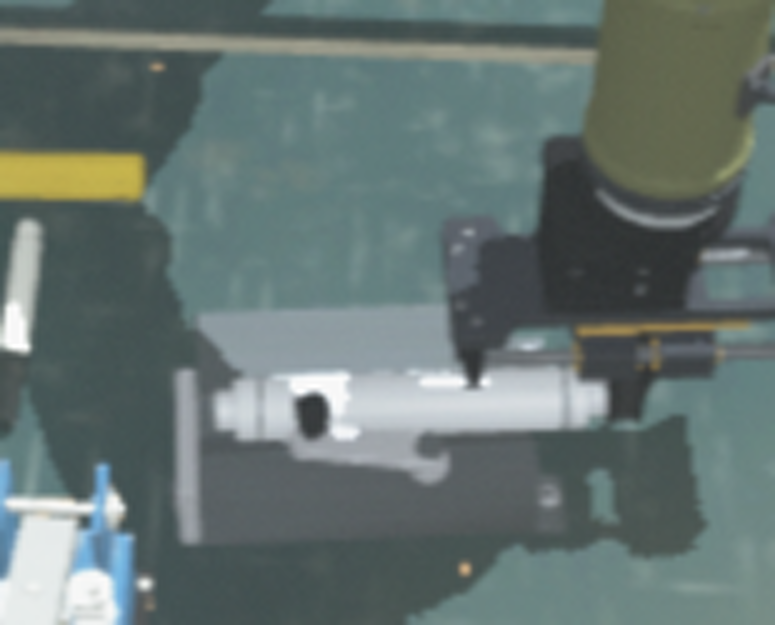

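The shaft's left end (214,410) is about 6 mm short of the stop face (about 200), so I'll keep pushing slowly.

Emit:
carry_out(motion=[[[0.0006, -0.0008, 0], 0], [[0.0013, -0.0016, 0], 0], [[0.0019, -0.0023, 0], 0], [[0.0025, -0.0031, 0], 0], [[0.0028, -0.0035, 0], 0], [[0.0028, -0.0035, 0], 0]])

```text
time: 13.2
position: [0.4931, 0.3347, 0.023]
tool_rot: [1.35, 2.836, -0.0]
ft_force: [-1.0, 2.2, 0.9]
grip_width: 0.002
```

Emit:
carry_out(motion=[[[0.0006, -0.0008, 0], 0], [[0.0009, -0.0012, 0], 0], [[0.0009, -0.0012, 0], 0]])

```text
time: 13.5
position: [0.494, 0.3336, 0.0231]
tool_rot: [1.35, 2.836, 0.0]
ft_force: [-0.7, 2.3, -0.0]
grip_width: 0.003
```

Emit:
carry_out(motion=[[[0.0006, -0.0008, 0], 0], [[0.0009, -0.0012, 0], 0], [[0.0009, -0.0012, 0], 0]])

```text
time: 13.8
position: [0.4948, 0.3323, 0.0231]
tool_rot: [1.351, 2.836, -0.0]
ft_force: [-0.8, 2.3, 0.0]
grip_width: 0.004
```

Emit:
carry_out(motion=[[[0.0006, -0.0008, 0], 0], [[0.0009, -0.0012, 0], 0], [[0.0009, -0.0012, 0], 0]])

```text
time: 14.1
position: [0.4957, 0.3311, 0.0231]
tool_rot: [1.351, 2.836, -0.0]
ft_force: [-0.4, 2.7, -0.3]
grip_width: 0.007
```

Emit:
carry_out(motion=[[[0.0006, -0.0008, 0], 0], [[0.0009, -0.0012, 0], 0], [[0.0009, -0.0012, 0], 0]])

```text
time: 14.4
position: [0.4962, 0.3306, 0.0231]
tool_rot: [-1.349, -2.836, -0.0]
ft_force: [-1.7, 4.2, 1.0]
grip_width: 0.001
```

```bash
python3 - <<'E'
from h import *
snap("scene","s5",(225,200,325,265),8)
E
```

```text
(no output)
```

View pics/s5.png

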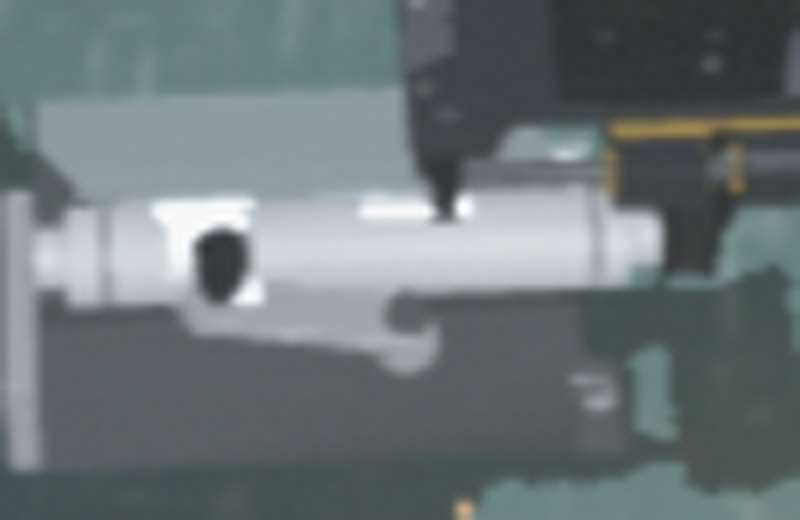

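The spigot meets the stop face at (35,258), and both the force and the lag are rising. One more small nudge should confirm contact.

Emit:
carry_out(motion=[[[0.0006, -0.0008, 0], 0], [[0.0009, -0.0012, 0], 0], [[0.0009, -0.0012, 0], 0]])

```text
time: 14.75
position: [0.4962, 0.3305, 0.0231]
tool_rot: [-1.348, -2.835, -0.001]
ft_force: [-2.9, 5.6, 0.9]
grip_width: 0.005
```

The position has stalled and the force is up to 6 N, so the shaft is butted. Next is the keeper arc.

```bash
python3 - <<'E' | tail -16
from fit import *
T=np.array([.4962,.3305,.0231])
def P(th,D):
    t=np.radians(th); return B(p,(.046-.058*np.cos(t)+D*np.sin(t),.030-.058*np.sin(t)-D*np.cos(t),.070))
s=P(79.4,.034)
print("back",B(p,(0,.15,.0231))-T,"start",(s-T).round(4))
for th in range(80,-11,-8): print(th,(P(th,.019)-s).round(4)[:2])
E
```

```text
(-0.085, 0, 0) [0.506 0.184 0.   ]
(0, 0.015, 0.029) [0.562 0.249 0.029]
(-0.2, 0.06, 0) [0.379 0.158 0.   ]
back [-0.01886975  0.02324959  0.        ] start [ 0.15   -0.0756  0.0469]
80 [-0.0127 -0.0067]
72 [-0.019  -0.0125]
64 [-0.0259 -0.0174]
56 [-0.0335 -0.0213]
48 [-0.0415 -0.0241]
40 [-0.0499 -0.0258]
32 [-0.0584 -0.0263]
24 [-0.0669 -0.0256]
16 [-0.0752 -0.0237]
8 [-0.0831 -0.0207]
0 [-0.0906 -0.0166]
-8 [-0.0974 -0.0115]
```

Emit:
carry_out(motion=[[[-0.007, 0.009, 0], 0], [[-0.019, 0.023, 0.005], 0], [[-0.019, 0.023, 0.03], 0], [[-0.019, 0.023, 0.065], 0], [[-0.019, 0.023, 0.107], 0], [[0.02, 0.0, 0.112], 0], [[0.06, -0.023, 0.112], 0], [[0.1, -0.047, 0.112], 0], [[0.13, -0.063, 0.112], 0], [[0.149, -0.075, 0.112], 0], [[0.149, -0.075, 0.105], 0], [[0.149, -0.075, 0.08], 0], [[0.149, -0.075, 0.06], 0], [[0.149, -0.075, 0.05], 0], [[0.149, -0.075, 0.047], 0], [[0.149, -0.075, 0.047], 0]])

```text
time: 16.35
position: [0.6461, 0.2541, 0.0701]
tool_rot: [-1.35, -2.837, 0.001]
ft_force: [-0.3, 0.3, -1.0]
grip_width: 0.003
```

```bash
python3 - <<'E'
from h import *
snap("scene","s6",(190,150,345,275),5)
E
```

```text
(no output)
```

View pics/s6.png

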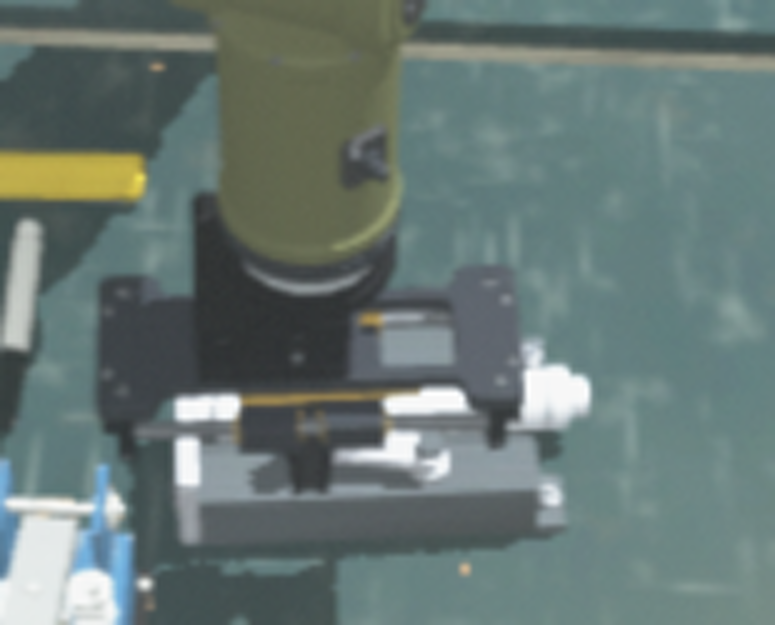

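The shut fingers (tip near (312,488)) stand behind the knob, clear of everything. Swing the keeper.

Emit:
carry_out(motion=[[[-0.006, -0.003, 0], 0], [[-0.0127, -0.0067, 0], 0], [[-0.016, -0.0096, 0], 0], [[-0.019, -0.0125, 0], 0], [[-0.0225, -0.015, 0], 0], [[-0.0259, -0.0174, 0], 0], [[-0.0297, -0.0194, 0], 0], [[-0.0335, -0.0213, 0], 0], [[-0.0375, -0.0228, 0], 0], [[-0.0415, -0.0241, 0], 0], [[-0.0457, -0.025, 0], 0], [[-0.0499, -0.0258, 0], 0], [[-0.0541, -0.0261, 0], 0], [[-0.0584, -0.0263, 0], 0], [[-0.0627, -0.026, 0], 0], [[-0.0669, -0.0256, 0], 0], [[-0.071, -0.0247, 0], 0], [[-0.0752, -0.0237, 0], 0], [[-0.0792, -0.0222, 0], 0], [[-0.0831, -0.0207, 0], 0]])

```text
time: 18.4
position: [0.563, 0.2334, 0.0701]
tool_rot: [-1.35, -2.837, -0.0]
ft_force: [1.3, -0.7, -0.5]
grip_width: 0.005
```

Emit:
carry_out(motion=[[[-0.002, 0.001, 0], 0], [[-0.004, 0.002, 0], 0], [[-0.006, 0.003, 0], 0], [[-0.0075, 0.0042, 0], 0], [[-0.0075, 0.0042, 0], 0]])

```text
time: 18.9
position: [0.5577, 0.2361, 0.0703]
tool_rot: [1.35, 2.833, 0.001]
ft_force: [5.0, -2.1, -1.8]
grip_width: 0.008
```

Emit:
carry_out(motion=[[[-0.0006, 0.0008, 0], 0], [[-0.0012, 0.0016, 0], 0], [[-0.0012, 0.0016, 0], 0]])

```text
time: 19.2
position: [0.5576, 0.2362, 0.0703]
tool_rot: [1.351, 2.83, -0.0]
ft_force: [6.9, -3.5, -3.4]
grip_width: 0.008
```

Emit:
carry_out(motion=[[[0.006, -0.008, 0], 0], [[0.012, -0.015, 0], 0], [[0.012, -0.015, 0.03], 0], [[0.012, -0.015, 0.06], 0], [[0.012, -0.015, 0.1], 0], [[-0.02, -0.05, 0.13], 0], [[-0.05, -0.09, 0.13], 0], [[-0.08, -0.13, 0.13], 0], [[-0.1, -0.17, 0.13], 0], [[-0.1, -0.21, 0.13], 0], [[-0.1, -0.21, 0.13], 0]])

```text
time: 20.3
position: [0.4539, 0.0232, 0.2006]
tool_rot: [1.362, 2.83, 0.0]
ft_force: [0.0, -0.5, -0.2]
grip_width: 0.008
```

```bash
python3 - <<'E'
from h import *
snap("scene","s7",(215,180,330,265),6.5)
s=get_state();print(s["position"],s["ft_force"],s["time"])
E
```

```text
[0.454285   0.02642859 0.2005601 ] [-0.47793969  0.43793179 -0.50178856] 20.35
```

View pics/s7.png

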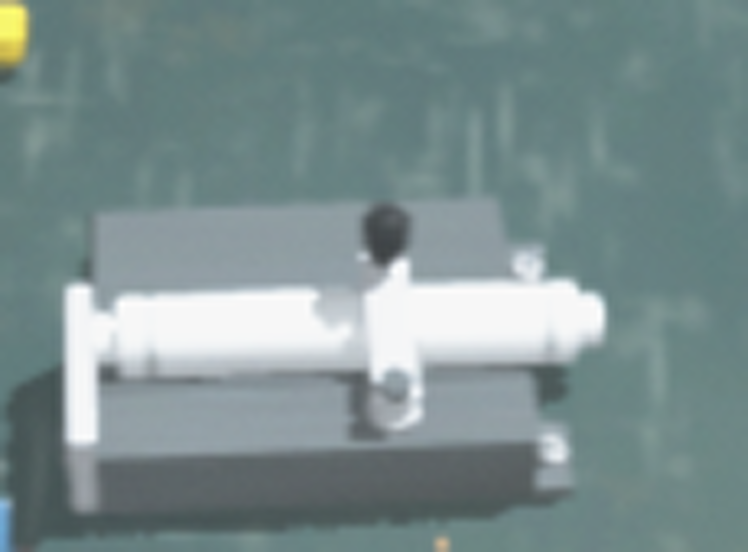

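The keeper lies across the shaft, with its knob at (387,232). The spigot meets the stop at (95,330). I'll check the numbers and then hand in.

```bash
python3 - <<'E' | tail -5
from fit import *
k=at("s7",*c(387,232),.075);l=loc(k);print("knob",l,"deg",np.degrees(np.arctan2(.030-l[1],.046-l[0])))
for e in((96,330),(605,317)): print("end",loc(at("s7",*c(*e),.029)))
a=np.load("pics/scene0.npz")["im"].astype(int);d=eyes.get_image("top")["pixels"].astype(int);t=np.load("pics/top0.npz")["im"].astype(int)
m=(abs(d-t).max(2)>60).astype(np.uint8);n,_,st,_=cv2.connectedComponentsWithStats(m);print([s.tolist() for s in st[1:] if s[4]>25])
E
```

```text
(-0.2, 0.06, 0) [0.379 0.158 0.   ]
knob [-0.0143  0.0296] deg 0.38006593123668203
end [-0.005  -0.0848]
end [-0.0033  0.117 ]
[[306, 98, 49, 67, 1783], [132, 150, 135, 96, 4302], [303, 175, 99, 209, 8512], [359, 184, 10, 8, 44], [219, 193, 46, 53, 599], [303, 204, 7, 17, 30], [301, 227, 11, 9, 30], [0, 275, 107, 109, 5642], [345, 347, 8, 27, 66], [342, 370, 10, 14, 63]]
```

```bash
python3 -c "
from bench import ticket;print(ticket.close_job())"
```

```text
the job is handed in; nothing more can be done
None
```

The job is done and handed in at about 20 s on the robot's clock, with the arm held clear of everything. I squared the shaft up and rolled it up the ramp and into the groove with both open fingertips. Then I slid it endwise with the shut fingers and swung the keeper across by its knob.

**Last checks:**
- **Shaft:** its ends measured at block y = −85 mm and +117 mm. The first is on the stop face; the second is 2 mm off the ideal +115 mm, which is within the measuring error. The axis appeared 3–5 mm off the groove's middle, probably from bright highlights in the image. When it reached the stop, the fingers stalled and the force rose to about 6 N.
- **Keeper:** it measured 0.4° from closed and was stalled against its limit at about 8 N.
- **Other things on the bench:** I did not confirm each one's position. I never pushed any of them. A before/after comparison of the top view showed large changes that I took to be the arm, its shadow and the shaft, but I didn't match them to objects one by one.

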